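# Load a brass rod against the length stop of a cut-off jig and clamp it

## Task

Load the long brass rod into the cut-off jig for sawing: lay it in the V-groove on the open side of the saw guide and push it gently along the groove, through the guide and under its spring plunger, until it bears on the screw of the length stop; then swing the clamp lever down so that its pad grips the rod. The stop is only finger-tight and its setting must not be shifted, and the other things on the board stay as they are.

Things in the scene. Friction and masses are not known exactly. Their poses are not given: they have to be found in the camera images.
- rod: Brass rod, round, 12 mm thick, 100 mm long, about 0.1 kg, ends alike (rims rounded), lying on the plywood board (board top z = 0.030). Origin on its underside at mid-length when built; its y axis runs along the rod. It can roll, so for the axis use point rod_mid.
- rod_mid (a point): Middle of the rod on its axis, 6 mm inside the surface, 50 mm from each end; its y axis runs along the rod.
- jig: Cut-off jig, fixed on the board: aluminium bed 44 mm wide, 24 mm high, groove along its y axis (bed y -96 to +110 mm) on a foot plate 74 mm wide. Origin under the bed, on the groove's line; z up. 90 degree V-groove 10.4 mm wide, 5.2 mm deep, open at the +y end: feed from +y towards -y. A lying rod's axis is at z 27.3 mm, 3.3 mm above the bed's flat top.
- groove (a point): Point on the axis of a rod lying in the groove, in the middle of the open feed part: jig x 0, y +58, z 27.3 mm; axes as the jig. A rod centred here lies clear of the guide (its near end at jig y +8).
- guide_mouth (a point): Feed-side mouth of the saw guide on the rod's axis, jig x 0, y +2, z 27.3 mm. Dark steel guide from jig y +2 to -28 mm, opening 18 mm wide between cheeks that rise 32 mm above the bed; a bridge with a spring plunger (knob top 74 mm above the board) crosses it; the ball nose at y -5 mm rides on the rod with about 3 N, so the rod takes about 3 to 6 N to push.
- length_stop: Length stop: aluminium saddle 50x16x21 mm astride the bed, knurled screw on top. Origin on the groove's line at jig height zero, in the plane of its +y face (jig y -78 mm); axes as the jig. A 9 mm stop screw on the rod's axis, with a hard rubber cap (gives 1 mm at 6 N), sticks out by 4 to 24 mm, set each time, not measured: the cap is the stop. At about 7 N the saddle slips.
- clamp: Clamp lever, steel bar hinged behind the bed. Origin on the hinge pin (jig x +32, y -41, z 42 mm; pin along jig y). Its x axis is level and the lever reaches over the groove to -x when the rubber pad (12 x 12 mm, 32 mm from the pin) sits on a rod; open, it is turned up about +y by 0.85 to 1.15 rad. Stiff hinge, stays where left: about 0.2 N m, 3 to 7 N at the ball.
- clamp_ball (a point): Centre of the black ball grip, 18 mm in diameter, at the free end of the clamp lever, 77 mm from the hinge pin (lever frame x -77, z +3 mm); push it down from above.
- cut_piece_1: Finished brass piece, 12 mm thick, 45 mm long, standing on end; origin under its centre. Leave alone.
- cut_piece_2: Finished brass piece as cut_piece_1, standing. Leave alone.
- cut_piece_3: Finished brass piece as cut_piece_1, standing. Leave alone.
- razor_saw: Razor saw with wooden handle, about 250 mm long, lying at the back of the board; origin under the blade's handle end. Leave alone.
- pocket_tape: Yellow pocket tape measure, 28x64x48 mm, back right of the board. Leave alone.
- glue_bottle: White glue bottle, 34 mm across, 104 mm high, back left of the board. Leave alone.
- tape_roll: Roll of yellow tape, 65 mm across, 19 mm high, left on the board. Leave alone.
- screwdriver: Small screwdriver, 146 mm long, 22 mm thick, lying at the back left of the board. Leave alone.

How it is judged:
By the outcome, as a careful person would: the job done as asked, in the order asked, and still so for the second after the job is handed in, with the robot touching nothing.
It also fails if it takes over 61 s, if anything falls off the work surface, if the arm or the gripper's body presses on something with over 40 N, if the wrist force passes 120 N, or if a joint passes its speed limit or range.

## Robot

A 7-joint arm with a two-finger parallel gripper is mounted at the origin on a cart in front of the work surface, level with it; the furniture and walls round the work are solid. World frame = base frame: x ahead of the robot, y to its left, z up, the work surface at z = 0. Lengths are in m, angles in rad, forces in N, time in s.
With the tool pointing down it reaches from about 0.425 to 0.875 m from the base axis. Payload 9.9 kg.
Tool frame: the origin (TCP) lies between the finger pads; the fingertips stand robot.tcp_to_tips ahead of it and the grasp point (between the pads) is the TCP (robot.tcp_to_tips is the distance from the TCP to the fingertips, in m); z points along the fingers, y is the line along which they close (so a half turn about z gives the same grasp; the last joint's range is limited). The gripper opens to 85 mm and grips with 20 to 120 N. Pads are 22 mm wide; open, the fingers measure 114 mm over their backs; the gripper's body (76 mm by 85 mm) begins 54 mm behind the grasp point. The pads swing forward as they close: fully open they stand 13 mm farther back than shut.
Start: joints at [-1.323, 0.576, 0.025, 1.437, -0.015, 1.129, -0.057], TCP at [0.22, 0.638, 0.25] pointing down, gripper open.
Joint ranges: [-2.76, 2.76], [-0.34, 2.15], [-1.52, 1.57], [0.19, 2.46], [-1.09, 4.23], [0.17, 1.99], [-2.82, 2.82]. Speed limits (rad/s): [2.22, 2.22, 3.01, 3.01, 3.14, 3.14, 3.14].

## Interface

Orientations are given as a 3x3 rotation matrix whose columns are the frame's x, y, z axes.
In Python, from rig import robot gives the robot as it stands. The module is installed in compiled form; this text tells all that it offers.
- The arm moves only by the tool drive_tool, never from a script. Its argument "commands" is a list of rows, each a list of 7 numbers: the opening, from -1 (shut) to 1 (fully open), then the shift along the tool's x, y, z as a fraction of full scale, then the turn, a rotation vector about the tool's x, y, z as a fraction of full scale. In form: [[jaw, x, y, z, wx, wy, wz], ...]. A call has 1 to 20 rows; each row shifts and turns the commanded pose from where the row before left it, along the tool's axes as they then stand; what a row does not reach is not made up. Full scale, the value 1, is 0.2 m for a shift and 2 pi rad for a turn. A row lasts 1/8 s, in which the tool goes at most 62.5 mm and 10.7 degrees, less where a joint would pass 70% of its speed; a pose out of reach is approached as far as the arm can. A call with a number of a shift or a turn outside -1 to 1 is refused whole. A call with a gripper value outside its range is refused whole. The fingers move at their own pace and stop on an object; the grip force is fixed at half the most. Time passes only in rows, so rows that do not move let the fingers close. It gives the time, the measured TCP pose, the force, the opening and the grip force at its end, in the units of the state.
- robot.read_state(): the state, without advancing time (a new reading comes with each control period).
- robot.snapshot(name): name is "side" or "top"; returns a dict with "img" (480x640x3 uint8, red, green, blue), "intrinsics" (3x3 intrinsics, pixels), "dist_coeffs" ([k1, k2, p1, p2, k3] as OpenCV has them; the pictures are not rectified), "position" and "orientation" of the camera in the world. Camera axes: x right, y down, z forward; pixel columns grow to the right and rows downward; lengths in m; the calibration is good to about 2 mm. A picture is of the moment at which its call begins. There is no depth.
- robot.finish_job(): hands the job in; it is judged then, once.
The state is a dict: "t": time; "joints": joint angles; "qvel": joint speeds; "effort": joint torques, N m; "eef_pos": TCP position; "tool_rot": TCP orientation; "force": force on the tool from outside, world axes, zero at the start; "ft_torque": the same for the moment, N m; "finger_gap": finger opening in m; "finger_force": force on a finger pad.
Only numpy, scipy, OpenCV 4.12 (cv2) and the standard library are available. Lean on these libraries where they do the work, as an engineer would, in place of code of your own. Each camera call takes 0.05 s, during which the arm holds its last target. There are 200 camera calls.

## Working session

There is one attempt and no reset: what is moved stays moved. The work goes in short steps, Python scripts to look and compute and a tool call to move; the robot and the scene stay as the last step left them, time stands still between calls to the robot, and variables do not carry over. Pictures are saved under pics/ and viewed, at most 10 in all, crops included, and the job is handed in when it is done.

Besides the shell and the picture viewer there is one more tool, called after "Emit:" in YAML: its name, and indented under it one key for each argument. drive_tool: Moves the arm, as the interface text tells. Its arguments: {"type":"object","properties":{"commands":{"type":"array"}},"required":["commands"]}

```bash
mkdir -p pics; python3 - <<'E'
from rig import robot
import cv2,numpy as np
s=robot.read_state(); print(s['t'],s['eef_pos'],np.round(s['tool_rot'],3),s['force'],s['finger_gap'],robot.tcp_to_tips)
for n in("side","top"):
    d=robot.snapshot(n); cv2.imwrite(f'pics/{n}0.png',d['img'][:,:,::-1]); print(n,d['intrinsics'],d['dist_coeffs'],d['position'],np.round(d['orientation'],3))
E
```

```text
0.0 [0.21972435 0.63776867 0.2494493 ] [[-0.945  0.326 -0.   ]
 [ 0.326  0.945 -0.002]
 [-0.    -0.002 -1.   ]] [-0.31713027 -0.39525321 -0.21671951] 0.08539220994836753 0.019
side [[458.12085587   0.         319.55396677]
 [  0.         458.12085587 235.98815559]
 [  0.           0.           1.        ]] [0.00136063 0.         0.         0.         0.        ] [1.20636618 0.5584537  0.49450333] [[-0.561  0.372 -0.74 ]
 [ 0.828  0.263 -0.496]
 [ 0.011 -0.89  -0.455]]
top [[446.64933147   0.         319.32485928]
 [  0.         446.64933147 241.27805144]
 [  0.           0.           1.        ]] [-0.06368132  0.          0.          0.          0.        ] [0.48787721 0.1397209  0.93221028] [[ 0.002 -0.992  0.126]
 [-1.    -0.006 -0.026]
 [ 0.027 -0.126 -0.992]]
```

View pics/side0.png

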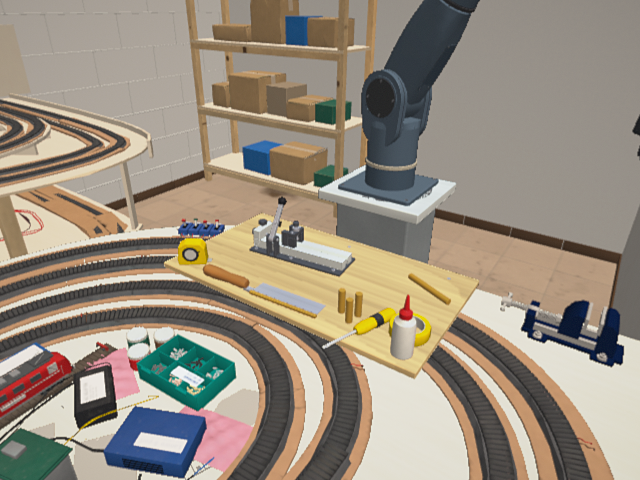

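View pics/top0.png

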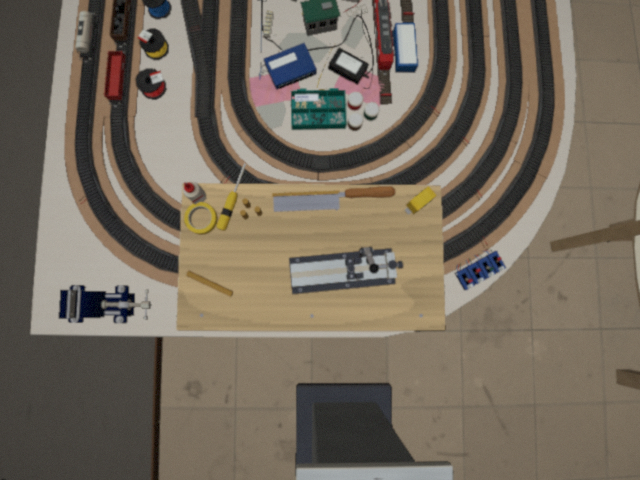

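The side view shows the jig at about (300,245) with its lever up, the rod at (429,289) and the cut pieces at about (350,303). In the top view the rod runs (188,273)–(232,294) and the jig lies at (290–400, 248–293), with its open end to the left (+y). Next I'll enlarge these areas to read them more precisely.

```bash
python3 - <<'E'
import cv2,numpy as np
t=cv2.imread('pics/top0.png');s=cv2.imread('pics/side0.png')
a=cv2.resize(t[240:305,280:410],None,fx=6,fy=6,interpolation=cv2.INTER_CUBIC) 
cv2.imwrite('pics/topc.png',a)
b=cv2.resize(s[190:280,235:365],None,fx=6,fy=6,interpolation=cv2.INTER_CUBIC)
cv2.imwrite('pics/sidec.png',b)
E
```

```text
(no output)
```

View pics/topc.png

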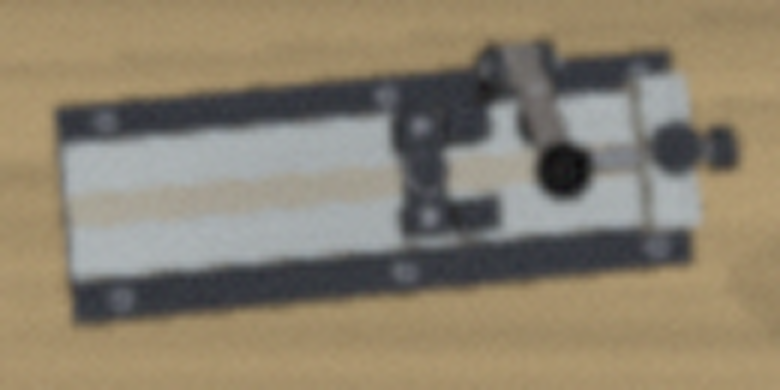

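View pics/sidec.png

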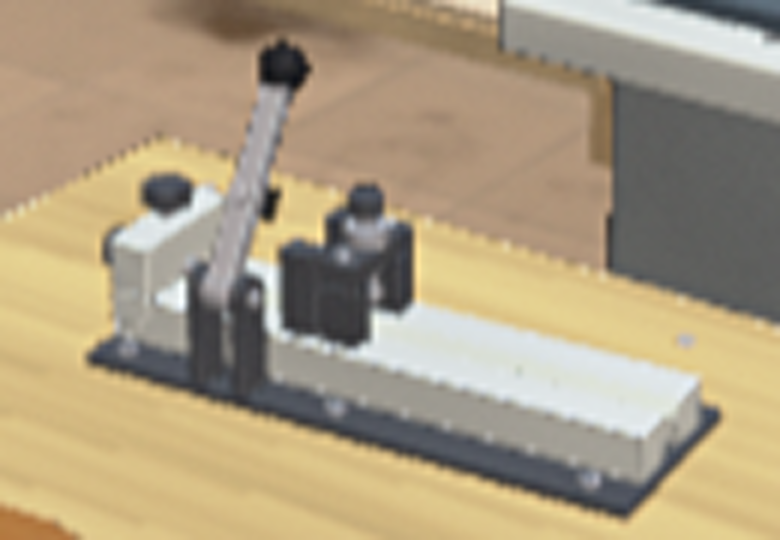

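The top crop shows the bed end corners at (63,140) and (75,280), the groove stripe from (80,208) to (390,180), the ball at (563,170) and the plunger knob at (425,170). In the side crop the ball is at (284,65) and the knob top at (366,195). Now I'll turn these into positions.

```bash
cat > h.py <<'E'
import cv2,numpy as np
from rig import robot
def ray(d,uv):
    p=cv2.undistortPoints(np.array([[uv]],float),d['intrinsics'],np.array(d['dist_coeffs']))[0,0]
    v=np.array(d['orientation'])@[p[0],p[1],1]; return np.array(d['position']),v/np.linalg.norm(v)
def plane(d,uv,z):
    o,v=ray(d,uv); return o+v*(z-o[2])/v[2]
def tri(a,ua,b,ub):
    o1,v1=ray(a,ua);o2,v2=ray(b,ub)
    s=np.linalg.lstsq(np.c_[v1,-v2],o2-o1,rcond=None)[0]
    p,q=o1+s[0]*v1,o2+s[1]*v2; return (p+q)/2,np.linalg.norm(p-q)
def brass(d,box,lo=(10,120,60),hi=(25,255,190)):
    x0,y0,x1,y1=box; c=cv2.cvtColor(d['img'][y0:y1,x0:x1],cv2.COLOR_RGB2HSV)
    m=cv2.inRange(c,lo,hi); n,l,st,ce=cv2.connectedComponentsWithStats(m)
    k=1+np.argmax(st[1:,4]); ys,xs=np.nonzero(l==k); P=np.c_[xs+x0,ys+y0].astype(float)
    c0=P.mean(0);w=np.linalg.svd(P-c0,full_matrices=False)[2][0]; t=(P-c0)@w
    return c0,c0+w*t.min(),c0+w*t.max(),len(P)
E
python3 - <<'E'
from h import *
T=robot.snapshot('top');S=robot.snapshot('side')
ct=lambda x,y:((x+.5)/6-.5+280,(y+.5)/6-.5+240)
cs=lambda x,y:((x+.5)/6-.5+235,(y+.5)/6-.5+190)
np.set_printoptions(precision=4,suppress=True)
for n,p,z in[('plate',(57,108),.034),('plate',(77,322),.034),('plate',(692,262),.034),('plate',(667,52),.034),('bed',(63,140),.054),('bed',(75,280),.054),('groove',(80,208),.051),('groove',(390,180),.051),('saddle',(632,80),.056),('saddle',(648,230),.056),('tip',(590,160),.0573)]: print(n,plane(T,ct(*p),z))
for n,p,z in[('bedend',(640,440),.054),('bedend2',(698,374),.054),('plate',(628,515),.033),('plate',(718,412),.033)]: print('S',n,plane(S,cs(*p),z))
print('ball',tri(T,ct(563,170),S,cs(284,65))); print('knobT',plane(T,ct(424,170),.104),'S',plane(S,cs(366,195),.1))
hsv=cv2.cvtColor(T['img'],cv2.COLOR_RGB2HSV);print(hsv[283,205:216].tolist(),hsv[265,210])
for d,b in((T,(180,262,242,304)),(S,(400,265,460,312))):
    r=brass(d,b);print(r); print([plane(d,x,.036) for x in r[:3]])
E
```

```text
plate [0.5684 0.1768 0.034 ]
plate [0.4969 0.1694 0.034 ]
plate [ 0.5174 -0.0369  0.034 ]
plate [ 0.5884 -0.0296  0.034 ]
bed [0.5561 0.1739 0.054 ]
bed [0.5104 0.1696 0.054 ]
groove [0.534  0.1682 0.051 ]
groove [0.5436 0.0663 0.051 ]
saddle [ 0.5766 -0.0136  0.056 ]
saddle [ 0.5271 -0.0182  0.056 ]
tip [0.55   0.0009 0.0573]
S bedend [0.56   0.1756 0.054 ]
S bedend2 [0.5124 0.1687 0.054 ]
S plate [0.5711 0.1788 0.033 ]
S plate [0.4982 0.1691 0.033 ]
ball (array([0.5415, 0.0215, 0.1382]), np.float64(0.000923336554090332))
knobT [0.5434 0.0601 0.104 ] S [0.5428 0.0555 0.1   ]
[[20, 146, 141], [19, 147, 139], [19, 152, 139], [19, 154, 139], [19, 154, 139], [20, 162, 134], [19, 156, 136], [19, 161, 133], [18, 156, 132], [19, 147, 123], [20, 128, 126]] [ 19  89 166]
(array([209.2956, 283.1861]), array([186.7698, 272.4845]), array([231.623 , 293.7935]), 274)
[array([0.5161, 0.3354, 0.036 ]), array([0.5372, 0.3812, 0.036 ]), array([0.4953, 0.2903, 0.036 ])]
(array([429.7656, 290.099 ]), array([407.7779, 275.3307]), array([448.9917, 303.0123]), 192)
[array([0.5238, 0.3404, 0.036 ]), array([0.5005, 0.2871, 0.036 ]), array([0.5424, 0.3828, 0.036 ])]
```

The jig measures up: plate length 207 mm, saddle face and ball within 2 mm, lever raised by about 1.0 rad, yaw about 5.5°, origin about (0.5444, 0.0632). The rod's centre is at about (0.518, 0.3355) and its axis points at 65.7°, length 100 mm as given. I'll turn the tool and move above the rod's rear part.

Emit:
drive_tool:
  commands:
    - [1,0,0,0,0,0,0.0294]
    - [1,0,0,0,0,0,0.0294]
    - [1,0,0,0,0,0,0.0294]
    - [1,0,0,0,0,0,0.0294]
    - [1,0,0,0,0,0,0.0294]
    - [1,0,0,0,0,0,0.0294]
    - [1,0,0,0,0,0,0.0294]
    - [1,0,0,0,0,0,0.0294]
    - [1,0,0,0,0,0,0.0294]
    - [1,-0.06,0.198,0,0,0,0]
    - [1,-0.06,0.198,0,0,0,0]
    - [1,-0.06,0.198,0,0,0,0]
    - [1,-0.06,0.198,0,0,0,0]
    - [1,-0.06,0.198,0,0,0,0]
    - [1,-0.06,0.198,0,0,0,0]
    - [1,-0.06,0.198,0,0,0,0]
    - [1,-0.06,0.198,0,0,0,0]
    - [1,-0.06,0.198,0,0,0,0]
    - [1,-0.06,0.198,0,0,0,0]

```text
t: 2.58
eef_pos: [0.5323, 0.3652, 0.2502]
tool_rot: [[0.411, 0.912, -0.0], [0.912, -0.411, -0.0], [-0.0, -0.0, -1.0]]
force: [0.6, -0.5, 0.1]
finger_gap: 0.0853
finger_force: 0.0
```

Emit:
drive_tool:
  commands:
    - [1,0,0,0.17,0,0,0]
    - [1,0,0,0.17,0,0,0]
    - [1,0,0,0.17,0,0,0]
    - [1,0,0,0.17,0,0,0]
    - [1,0,0,0.17,0,0,0]
    - [1,0,0,0.05,0,0,0]
    - [1,0,0,0.05,0,0,0]
    - [1,0,0,0.036,0,0,0]
    - [1,0,0,0,0,0,0]

```text
t: 3.7
eef_pos: [0.5316, 0.3661, 0.0533]
tool_rot: [[0.411, 0.912, 0.0], [0.912, -0.411, 0.0], [0.0, 0.0, -1.0]]
force: [-0.0, 0.5, 1.2]
finger_gap: 0.0854
finger_force: 0.0
```

```bash
python3 - <<'E'
from h import *
T=robot.snapshot('top');S=robot.snapshot('side')
a=cv2.resize(T['img'][240:320,170:250,::-1],None,fx=5,fy=5,interpolation=cv2.INTER_CUBIC)
b=cv2.resize(S['img'][240:320,390:470,::-1],None,fx=5,fy=5,interpolation=cv2.INTER_CUBIC)
cv2.imwrite('pics/g1.png',np.hstack([a,b]))
E
```

```text
(no output)
```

View pics/g1.png

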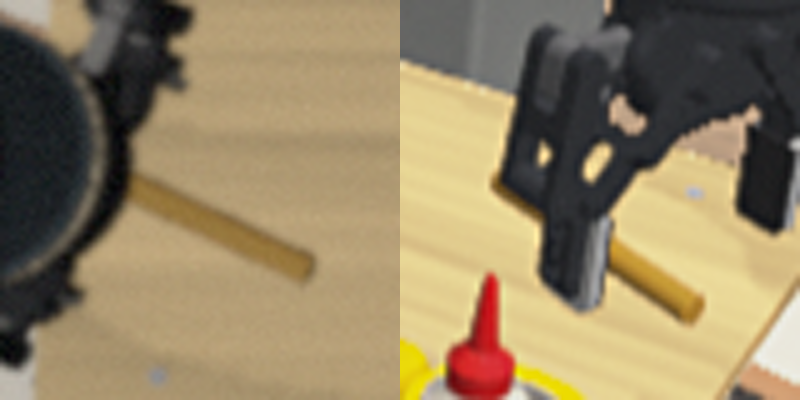

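The picture shows the rod running between the open fingers, aligned with the pads, with the grasp nearer its rear end. Closing now.

Emit:
drive_tool:
  commands:
    - [-1,0,0,0,0,0,0]
    - [-1,0,0,0,0,0,0]
    - [-1,0,0,0,0,0,0]
    - [-1,0,0,0,0,0,0]
    - [-1,0,0,0,0,0,0]
    - [-1,0,0,0,0,0,0]
    - [-1,0,0,0,0,0,0]
    - [-1,0,0,0,0,0,0]

```text
t: 4.8
eef_pos: [0.5317, 0.3661, 0.0533]
tool_rot: [[0.411, 0.912, 0.0], [0.912, -0.411, 0.0], [0.0, 0.0, -1.0]]
force: [-0.5, -0.6, 4.5]
finger_gap: 0.0087
finger_force: 58.8
```

Emit:
drive_tool:
  commands:
    - [-1,0,0,-0.02,0,0,0]
    - [-1,0,0,-0.05,0,0,0]
    - [-1,0,0,-0.1,0,0,0]
    - [-1,0,0,0,0,0,0]
    - [-1,0,0,0,0,0,0]

```text
t: 5.42
eef_pos: [0.5313, 0.3661, 0.0868]
tool_rot: [[0.411, 0.912, -0.0], [0.912, -0.411, -0.0], [-0.0, -0.0, -1.0]]
force: [-0.3, -0.1, -2.1]
finger_gap: 0.0088
finger_force: 58.6
```

```bash
python3 - <<'E'
from h import *
T=robot.snapshot('top');S=robot.snapshot('side')
a=cv2.resize(T['img'][240:320,170:250,::-1],None,fx=5,fy=5,interpolation=cv2.INTER_CUBIC)
b=cv2.resize(S['img'][230:310,390:470,::-1],None,fx=5,fy=5,interpolation=cv2.INTER_CUBIC)
cv2.imwrite('pics/g2.png',np.hstack([a,b]))
E
```

```text
(no output)
```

View pics/g2.png

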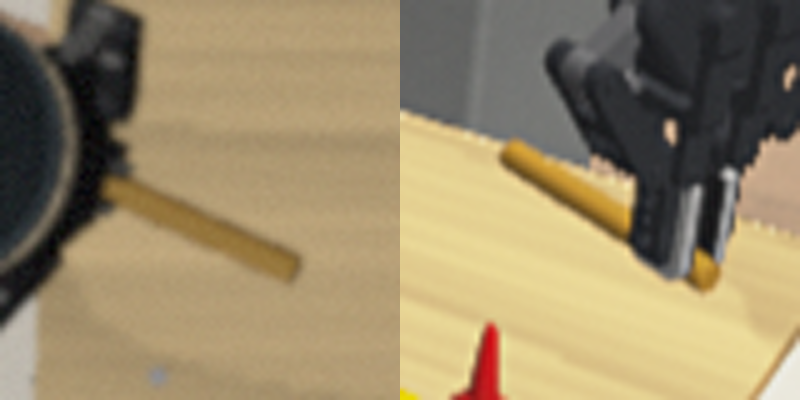

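```bash
cat >> h.py <<'E'
def vplane(d,uv,P,ax):
    "ray onto the upright plane through P along ax: (distance along ax, z)"
    o,v=ray(d,uv); n=np.array([-ax[1],ax[0],0]); q=o+v*((P-o)@n)/(v@n); return (q-P)@ax,q[2]
E
python3 - <<'E'
from h import *
T=robot.snapshot('top');S=robot.snapshot('side');st=robot.read_state()
P=np.array(st['eef_pos']);ax=np.array(st['tool_rot'])[:,0]
print(P,vplane(S,(411,259.5),P,ax),vplane(S,(452.5,286),P,ax))
c,a,b,n=brass(S,(405,250,437,285)); print(c,a,b,n,[vplane(S,x,P,ax) for x in(a,b)])
c,a,b,n=brass(T,(188,265,242,304)); print(c,a,b,n,[(plane(T,x,.07)[:2]-P[:2]).round(4) for x in(a,b)])
E
```

```text
[0.5311953  0.36588361 0.08641672] (np.float64(-0.08524262990623843), np.float64(0.06881004993282563)) (np.float64(0.018690031410039228), np.float64(0.0688942029865669))
[423.02803738 268.68224299] [409.71690495 260.45820762] [435.41186927 276.33336298] 107 [(np.float64(-0.088258467900069), np.float64(0.06523866834249775)), (np.float64(-0.02127683186031983), np.float64(0.06651170684675994))]
[209.57692308 285.04273504] [190.31675697 276.30202556] [228.67735322 293.71095265] 234 [array([-0.0032, -0.0009]), array([-0.0361, -0.0757])]
```

The rod is held level, its centre 34 mm ahead of the TCP and its axis about 17 mm below it. The top camera reads about 1.8 mm low across the rod, so I'll shift the jig estimate a little. Lift, turn and move over the groove.

Emit:
drive_tool:
  commands:
    - [-1,0,0,-0.09,0,0,-0.0276]
    - [-1,0,0,-0.09,0,0,-0.0276]
    - [-1,0,0,-0.09,0,0,-0.0276]
    - [-1,-0.148,-0.011,0,0,0,0]
    - [-1,-0.148,-0.011,0,0,0,0]
    - [-1,-0.148,-0.011,0,0,0,0]
    - [-1,-0.148,-0.011,0,0,0,0]
    - [-1,-0.148,-0.011,0,0,0,0]
    - [-1,-0.148,-0.011,0,0,0,0]
    - [-1,-0.148,-0.011,0,0,0,0]
    - [-1,0,0,0.1,0,0,0]
    - [-1,0,0,0.1,0,0,0]
    - [-1,0,0,0,0,0,0]
    - [-1,0,0,0,0,0,0]

```text
t: 7.38
eef_pos: [0.5365, 0.1583, 0.1015]
tool_rot: [[-0.096, 0.995, 0.0], [0.995, 0.096, -0.0], [-0.0, 0.0, -1.0]]
force: [0.2, 0.1, -0.9]
finger_gap: 0.0089
finger_force: 58.7
```

```bash
python3 - <<'E'
from h import *
T=robot.snapshot('top');S=robot.snapshot('side');st=robot.read_state();print(st['eef_pos'])
a=cv2.resize(T['img'][240:305,270:370,::-1],None,fx=6,fy=6,interpolation=cv2.INTER_CUBIC)
b=cv2.resize(S['img'][205:285,270:370,::-1],None,fx=6,fy=6,interpolation=cv2.INTER_CUBIC)[:,:]
cv2.imwrite('pics/l1.png',np.vstack([cv2.resize(a,(450,292)),cv2.resize(b,(450,306))]))
E
```

```text
[0.53668322 0.15848004 0.10181327]
```

View pics/l1.png

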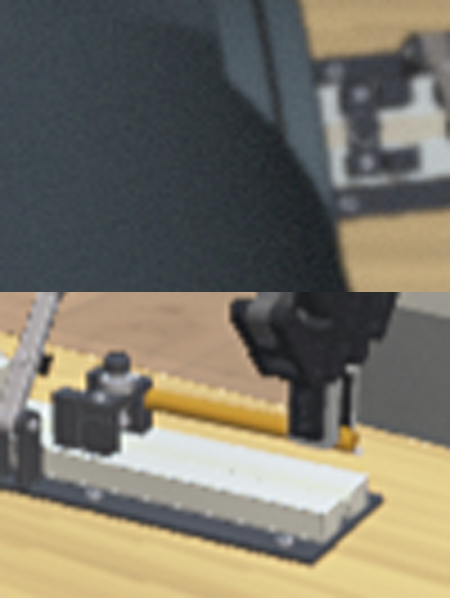

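The side view shows the rod above the bed, its front end just short of the guide; the arm hides the top view. I'll go down by feel. A rod that is off-centre touches a V wall early, and the lateral force tells which one.

Emit:
drive_tool:
  commands:
    - [-1,0,0,0.05,0,0,0]
    - [-1,0,0,0.05,0,0,0]
    - [-1,0,0,0.015,0,0,0]
    - [-1,0,0,0,0,0,0]

```text
t: 7.98
eef_pos: [0.536, 0.1582, 0.0777]
tool_rot: [[-0.097, 0.995, -0.001], [0.995, 0.097, -0.0], [-0.0, -0.001, -1.0]]
force: [0.6, -0.1, -1.3]
finger_gap: 0.0092
finger_force: 58.7
```

Emit:
drive_tool:
  commands:
    - [-1,0,0,0.005,0,0,0]
    - [-1,0,0,0,0,0,0]

```text
t: 8.22
eef_pos: [0.5363, 0.1583, 0.0772]
tool_rot: [[-0.097, 0.995, 0.0], [0.995, 0.097, 0.0], [0.0, 0.0, -1.0]]
force: [-0.4, 0.2, -1.5]
finger_gap: 0.009
finger_force: 58.7
```

Emit:
drive_tool:
  commands:
    - [-1,0,0,0.005,0,0,0]
    - [-1,0,0,0,0,0,0]

```text
t: 8.48
eef_pos: [0.5362, 0.1583, 0.0761]
tool_rot: [[-0.097, 0.995, 0.0], [0.995, 0.097, 0.0], [0.0, 0.0, -1.0]]
force: [0.1, -0.3, -0.7]
finger_gap: 0.0089
finger_force: 58.7
```

Emit:
drive_tool:
  commands:
    - [-1,0,0,0.005,0,0,0]
    - [-1,0,0,0,0,0,0]

```text
t: 8.72
eef_pos: [0.5362, 0.1583, 0.0751]
tool_rot: [[-0.097, 0.995, -0.0], [0.995, 0.097, -0.0], [0.0, -0.0, -1.0]]
force: [-0.8, 0.4, -1.0]
finger_gap: 0.0087
finger_force: 58.7
```

Emit:
drive_tool:
  commands:
    - [-1,0,0,0.0025,0,0,0]
    - [-1,0,0,0,0,0,0]

```text
t: 8.98
eef_pos: [0.5362, 0.1583, 0.0749]
tool_rot: [[-0.097, 0.995, 0.0], [0.995, 0.097, 0.0], [0.0, 0.0, -1.0]]
force: [-1.9, -0.3, 4.5]
finger_gap: 0.0089
finger_force: 59.2
```

Emit:
drive_tool:
  commands:
    - [-1,0,0,0.0025,0,0,0]
    - [-1,0,0,0,0,0,0]

```text
t: 9.22
eef_pos: [0.5362, 0.1583, 0.0748]
tool_rot: [[-0.096, 0.995, 0.0], [0.995, 0.096, 0.0], [0.0, 0.0, -1.0]]
force: [-3.7, -0.2, 10.4]
finger_gap: 0.0092
finger_force: 59.8
```

Contact comes at 0.0749, where expected, with a slight sideways push: it is about 0.5 mm off towards +x. I'll shift to null it.

Emit:
drive_tool:
  commands:
    - [-1,0,-0.0025,-0.0015,0,0,0]
    - [-1,0,0,0,0,0,0]

```text
t: 9.48
eef_pos: [0.5358, 0.1583, 0.0746]
tool_rot: [[-0.097, 0.995, 0.0], [0.995, 0.097, 0.0], [0.0, 0.0, -1.0]]
force: [-1.0, -0.2, 3.8]
finger_gap: 0.0085
finger_force: 59.2
```

Emit:
drive_tool:
  commands:
    - [-1,0,-0.0015,0,0,0,0]
    - [-1,0,0,0,0,0,0]

```text
t: 9.72
eef_pos: [0.5358, 0.1583, 0.0745]
tool_rot: [[-0.096, 0.995, 0.001], [0.995, 0.096, 0.0], [0.0, 0.001, -1.0]]
force: [0.5, 0.5, 5.2]
finger_gap: 0.0089
finger_force: 59.2
```

The rod is seated. I'll ease off the load and feed it gently through the guide and under the plunger.

Emit:
drive_tool:
  commands:
    - [-1,0,0,-0.001,0,0,0]
    - [-1,-0.015,0,0,0,0,0]
    - [-1,-0.015,0,0,0,0,0]
    - [-1,-0.015,0,0,0,0,0]
    - [-1,0,0,0,0,0,0]

```text
t: 10.35
eef_pos: [0.5367, 0.1486, 0.0746]
tool_rot: [[-0.096, 0.995, 0.001], [0.995, 0.096, -0.0], [-0.0, 0.0, -1.0]]
force: [2.3, -0.1, 1.1]
finger_gap: 0.0089
finger_force: 58.9
```

Emit:
drive_tool:
  commands:
    - [-1,-0.015,0,0,0,0,0]
    - [-1,-0.015,0,0,0,0,0]
    - [-1,0,0,0,0,0,0]

```text
t: 10.72
eef_pos: [0.5372, 0.143, 0.0747]
tool_rot: [[-0.096, 0.995, 0.001], [0.995, 0.096, -0.0], [-0.0, 0.001, -1.0]]
force: [2.8, 1.9, 1.1]
finger_gap: 0.0092
finger_force: 58.9
```

Emit:
drive_tool:
  commands:
    - [-1,-0.015,0,0,0,0,0]
    - [-1,-0.015,0,0,0,0,0]
    - [-1,-0.015,0,0,0,0,0]
    - [-1,0,0,0,0,0,0]

```text
t: 11.22
eef_pos: [0.5378, 0.1355, 0.0747]
tool_rot: [[-0.098, 0.995, 0.0], [0.995, 0.098, 0.001], [0.001, 0.0, -1.0]]
force: [2.7, 5.9, 2.8]
finger_gap: 0.0089
finger_force: 59.0
```

Emit:
drive_tool:
  commands:
    - [-1,-0.015,0.001,0,0,0,0]
    - [-1,-0.015,0.001,0,0,0,0]
    - [-1,0,0,0,0,0,0]

```text
t: 11.6
eef_pos: [0.5385, 0.1295, 0.0747]
tool_rot: [[-0.098, 0.995, -0.0], [0.995, 0.098, 0.001], [0.001, -0.0, -1.0]]
force: [2.1, 6.0, 2.8]
finger_gap: 0.0092
finger_force: 59.0
```

Emit:
drive_tool:
  commands:
    - [-1,-0.015,0.0005,0,0,0,0]
    - [-1,-0.015,0.0005,0,0,0,0]
    - [-1,-0.015,0,0,0,0,0]
    - [-1,0,0,0,0,0,0]

```text
t: 12.1
eef_pos: [0.5395, 0.1205, 0.0746]
tool_rot: [[-0.097, 0.995, -0.001], [0.995, 0.097, 0.001], [0.001, -0.0, -1.0]]
force: [0.6, 5.5, 2.4]
finger_gap: 0.0087
finger_force: 59.0
```

Emit:
drive_tool:
  commands:
    - [-1,-0.015,0,0,0,0,0]
    - [-1,-0.015,0,0,0,0,0]
    - [-1,-0.015,0,0,0,0,0]
    - [-1,0,0,0,0,0,0]

```text
t: 12.6
eef_pos: [0.5404, 0.1115, 0.0746]
tool_rot: [[-0.097, 0.995, -0.0], [0.995, 0.097, 0.001], [0.001, -0.0, -1.0]]
force: [0.8, 5.7, 2.9]
finger_gap: 0.0091
finger_force: 59.0
```

Emit:
drive_tool:
  commands:
    - [-1,-0.015,0.0005,0,0,0,0]
    - [-1,-0.015,0,0,0,0,0]
    - [-1,-0.015,0,0,0,0,0]
    - [-1,0,0,0,0,0,0]

```text
t: 13.1
eef_pos: [0.5413, 0.1025, 0.0746]
tool_rot: [[-0.097, 0.995, -0.0], [0.995, 0.097, 0.001], [0.001, -0.0, -1.0]]
force: [1.3, 5.7, 2.3]
finger_gap: 0.0091
finger_force: 59.0
```

Emit:
drive_tool:
  commands:
    - [-1,-0.01,0,0,0,0,0]
    - [-1,-0.005,0,0,0,0,0]
    - [-1,0,0,0,0,0,0]

```text
t: 13.48
eef_pos: [0.5415, 0.1001, 0.0746]
tool_rot: [[-0.098, 0.995, -0.001], [0.995, 0.098, 0.002], [0.002, -0.001, -1.0]]
force: [1.4, 6.1, 2.5]
finger_gap: 0.009
finger_force: 59.0
```

```bash
python3 - <<'E'
from h import *
T=robot.snapshot('top');S=robot.snapshot('side')
b=cv2.resize(T['img'][240:300,320:410,::-1],None,fx=8,fy=8,interpolation=cv2.INTER_CUBIC)
cv2.imwrite('pics/f1.png',b)
E
```

```text
(no output)
```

View pics/f1.png

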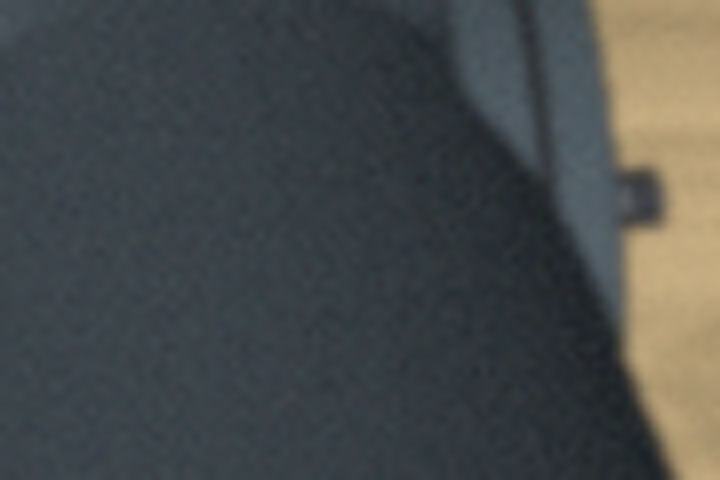

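The top view is blocked by the arm, so I'll continue by force: the steady push is about 5.8 N, and I'll take short steps until it rises.

Emit:
drive_tool:
  commands:
    - [-1,-0.01,0.0005,0,0,0,0]
    - [-1,-0.01,0,0,0,0,0]
    - [-1,0,0,0,0,0,0]

```text
t: 13.95
eef_pos: [0.542, 0.096, 0.0746]
tool_rot: [[-0.098, 0.995, -0.001], [0.995, 0.098, 0.001], [0.001, -0.001, -1.0]]
force: [0.7, 6.6, 2.5]
finger_gap: 0.0092
finger_force: 59.0
```

Emit:
drive_tool:
  commands:
    - [-1,-0.0035,0,0,0,0,0]
    - [-1,0,0,0,0,0,0]

```text
t: 14.2
eef_pos: [0.542, 0.0957, 0.0746]
tool_rot: [[-0.098, 0.995, -0.001], [0.995, 0.098, 0.002], [0.002, -0.001, -1.0]]
force: [0.7, 7.2, 2.6]
finger_gap: 0.0089
finger_force: 59.0
```

Emit:
drive_tool:
  commands:
    - [-1,-0.0035,0,0,0,0,0]
    - [-1,0,0,0,0,0,0]

```text
t: 14.45
eef_pos: [0.5421, 0.095, 0.0746]
tool_rot: [[-0.098, 0.995, -0.001], [0.995, 0.098, 0.002], [0.002, -0.001, -1.0]]
force: [0.9, 7.7, 1.9]
finger_gap: 0.0089
finger_force: 59.0
```

Emit:
drive_tool:
  commands:
    - [-1,-0.0035,0,0,0,0,0]
    - [-1,0,0,0,0,0,0]

```text
t: 14.7
eef_pos: [0.5422, 0.0943, 0.0746]
tool_rot: [[-0.098, 0.995, -0.001], [0.995, 0.098, 0.002], [0.002, -0.001, -1.0]]
force: [0.3, 8.9, 3.2]
finger_gap: 0.0088
finger_force: 59.0
```

```bash
python3 - <<'E'
from h import *
S=robot.snapshot('side');print(robot.read_state()['force'],robot.read_state()['ft_torque'])
b=cv2.resize(S['img'][205:260,245:335,::-1],None,fx=8,fy=8,interpolation=cv2.INTER_CUBIC)
cv2.imwrite('pics/f2.png',b)
E
```

```text
[1.34449936 7.54030715 2.05531942] [ 1.70731848 -0.26960073 -0.0415844 ]
```

View pics/f2.png

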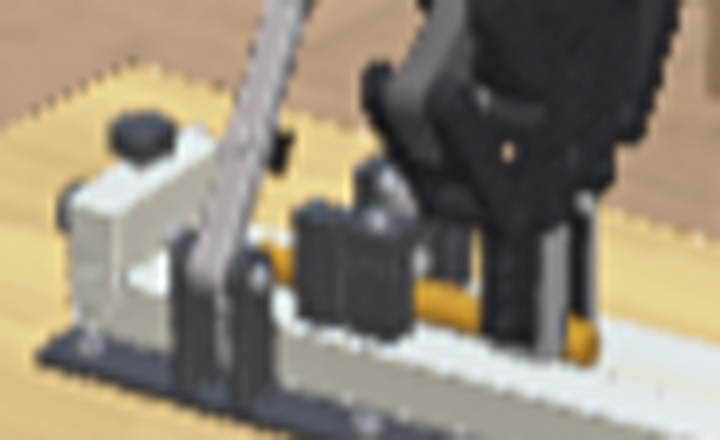

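The clamp post hides the contact, but the rod is clearly through the guide. The force has crept up without the sharp rise the rubber cap would give, so I'll take off the vertical load and continue in small steps.

Emit:
drive_tool:
  commands:
    - [-1,0,0.0005,-0.001,0,0,0]
    - [-1,0,0,0,0,0,0]

```text
t: 15.0
eef_pos: [0.5422, 0.094, 0.0746]
tool_rot: [[-0.098, 0.995, -0.001], [0.995, 0.098, 0.001], [0.001, -0.001, -1.0]]
force: [0.7, 7.1, 0.8]
finger_gap: 0.0091
finger_force: 58.9
```

Emit:
drive_tool:
  commands:
    - [-1,-0.003,0,0,0,0,0]
    - [-1,0,0,0,0,0,0]

```text
t: 15.25
eef_pos: [0.5423, 0.0932, 0.0746]
tool_rot: [[-0.098, 0.995, -0.001], [0.995, 0.098, 0.001], [0.001, -0.001, -1.0]]
force: [2.1, 6.4, 0.5]
finger_gap: 0.0088
finger_force: 58.9
```

```bash
cat >> h.py <<'E'
def favg(n=4):
    F=[]
    for _ in range(n): robot.snapshot('side'); F.append(robot.read_state()['force'])
    return np.mean(F,0).round(2), np.array(robot.read_state()['eef_pos']).round(5)
E
python3 -c "
from h import *
print(favg(6)); S=robot.snapshot('side')
c,a,b,n=brass(S,(294,236,324,254),(10,150,60)); print(c,a,b,n)"
```

```text
(array([1.54, 6.25, 0.14]), array([0.54228, 0.09314, 0.07461]))
[316.69230769 247.30769231] [316.80683623 244.02817665] [316.63121887 249.05696607] 13
```

Emit:
drive_tool:
  commands:
    - [-1,-0.003,0.0005,0,0,0,0]
    - [-1,0,0,0,0,0,0]

```text
t: 15.85
eef_pos: [0.5423, 0.0926, 0.0746]
tool_rot: [[-0.098, 0.995, -0.001], [0.995, 0.098, 0.001], [0.001, -0.001, -1.0]]
force: [0.8, 6.1, 1.1]
finger_gap: 0.0091
finger_force: 58.9
```

Emit:
drive_tool:
  commands:
    - [-1,-0.003,0,0,0,0,0]
    - [-1,0,0,0,0,0,0]

```text
t: 16.1
eef_pos: [0.5424, 0.0921, 0.0746]
tool_rot: [[-0.098, 0.995, -0.001], [0.995, 0.098, 0.001], [0.001, -0.001, -1.0]]
force: [1.5, 6.8, 1.1]
finger_gap: 0.0089
finger_force: 58.9
```

Emit:
drive_tool:
  commands:
    - [-1,-0.003,0,0,0,0,0]
    - [-1,0,0,0,0,0,0]

```text
t: 16.35
eef_pos: [0.5425, 0.0914, 0.0746]
tool_rot: [[-0.098, 0.995, -0.001], [0.995, 0.098, 0.001], [0.001, -0.001, -1.0]]
force: [1.0, 6.4, 1.3]
finger_gap: 0.009
finger_force: 58.9
```

Emit:
drive_tool:
  commands:
    - [-1,-0.003,0,0,0,0,0]
    - [-1,0,0,0,0,0,0]

```text
t: 16.6
eef_pos: [0.5425, 0.0908, 0.0746]
tool_rot: [[-0.098, 0.995, -0.001], [0.995, 0.098, 0.001], [0.001, -0.001, -1.0]]
force: [0.6, 6.4, -0.3]
finger_gap: 0.009
finger_force: 58.9
```

Emit:
drive_tool:
  commands:
    - [-1,-0.0045,0.0005,0,0,0,0]
    - [-1,0,0,0,0,0,0]

```text
t: 16.85
eef_pos: [0.5426, 0.09, 0.0746]
tool_rot: [[-0.098, 0.995, -0.001], [0.995, 0.098, 0.001], [0.001, -0.001, -1.0]]
force: [0.7, 6.0, 1.2]
finger_gap: 0.0089
finger_force: 58.9
```

Emit:
drive_tool:
  commands:
    - [-1,-0.0045,0,0,0,0,0]
    - [-1,0,0,0,0,0,0]

```text
t: 17.1
eef_pos: [0.5427, 0.0891, 0.0746]
tool_rot: [[-0.098, 0.995, -0.001], [0.995, 0.098, 0.001], [0.001, -0.001, -1.0]]
force: [1.6, 6.6, 0.8]
finger_gap: 0.0089
finger_force: 58.9
```

Emit:
drive_tool:
  commands:
    - [-1,-0.0045,0,0,0,0,0]
    - [-1,0,0,0,0,0,0]

```text
t: 17.35
eef_pos: [0.5427, 0.0888, 0.0746]
tool_rot: [[-0.098, 0.995, -0.001], [0.995, 0.098, 0.002], [0.002, -0.001, -1.0]]
force: [0.9, 8.6, 0.7]
finger_gap: 0.0089
finger_force: 58.9
```

```bash
python3 -c "
from h import *
print(favg(6))"
```

```text
(array([0.91, 8.21, 0.78]), array([0.54272, 0.08876, 0.07459]))
```

Emit:
drive_tool:
  commands:
    - [-1,-0.0015,0,0,0,0,0]
    - [-1,0,0,0,0,0,0]

```text
t: 17.9
eef_pos: [0.5427, 0.0887, 0.0746]
tool_rot: [[-0.098, 0.995, -0.001], [0.995, 0.098, 0.002], [0.002, -0.001, -1.0]]
force: [0.7, 8.6, 1.3]
finger_gap: 0.0089
finger_force: 58.9
```

```bash
python3 -c "
from h import *
print(favg(6))"
```

```text
(array([0.48, 8.77, 0.86]), array([0.54277, 0.0887 , 0.0746 ]))
```

The rod bears on the stop: the push rose from 6.4 N to 8.8 N, with almost no travel, so the cap carries about 2.5 N, well under the 7 N slip load. Release, rise, close the fingers and move over the ball.

Emit:
drive_tool:
  commands:
    - [-0.2,0,0,0,0,0,0]
    - [-0.2,0,0,0,0,0,0]
    - [-0.2,0,0,0,0,0,0]
    - [-0.2,0,0,0,0,0,0]
    - [-0.2,0,0,-0.05,0,0,0]
    - [-0.2,0,0,-0.15,0,0,0]
    - [-0.2,0,0,-0.2,0,0,0]
    - [-0.2,0,0,-0.2,0,0,0]
    - [-1,0,0,0,0,0,0]
    - [-1,-0.11,-0.015,0,0,0,0]
    - [-1,-0.11,-0.015,0,0,0,0]
    - [-1,-0.11,-0.01,0,0,0,0]
    - [-1,0,0,0,0,0,0]
    - [-1,0,0,0,0,0,0]

```text
t: 19.95
eef_pos: [0.5417, 0.021, 0.1945]
tool_rot: [[-0.097, 0.995, -0.001], [0.995, 0.097, 0.001], [0.001, -0.001, -1.0]]
force: [-0.1, 0.0, 0.2]
finger_gap: -0.0003
finger_force: 0.0
```

```bash
python3 - <<'E'
from h import *
st=robot.read_state();p=np.array(st['eef_pos'])[:2]-[.5452,.0632];X=np.array([.9953,.0965]);Y=np.array([-.0965,.9953])
print(p@X,p@Y,st['eef_pos'][2],st['finger_gap'],favg(3)[0])
S=robot.snapshot('side')
P=np.array([.5452,.0632,.0573]);ax=np.array([-.0965,.9953,0])
c,a,b,n=brass(S,(290,228,335,262),(12,140,60)); print(c,a,b,n,[vplane(S,x,P,ax) for x in(a,b)])
cv2.imwrite('pics/s3.png',S['img'][:,:,::-1])
E
```

```text
-0.0075682684295400714 -0.04170634340811312 0.1945248798438099 -0.0003078783760833641 [ 0.16  0.11 -0.09]
[307.10526316 245.86842105] [296.89711138 243.43088744] [316.0017319  247.99274699] 38 [(np.float64(-0.0030962489742189354), np.float64(0.054025126980634)), (np.float64(0.041532200819328194), np.float64(0.05547131295557822))]
```

The rod stayed put: its rear end is at jig y about +41.5 mm, as expected, and it lies level. Now down onto the ball.

Emit:
drive_tool:
  commands:
    - [-1,0,0,0.06,0,0,0]
    - [-1,0,0,0.05,0,0,0]
    - [-1,0,0,0,0,0,0]

```text
t: 20.52
eef_pos: [0.5412, 0.0201, 0.1716]
tool_rot: [[-0.097, 0.995, -0.002], [0.995, 0.097, -0.0], [-0.0, -0.002, -1.0]]
force: [0.3, -0.6, -0.2]
finger_gap: 0.0001
finger_force: 0.0
```

Emit:
drive_tool:
  commands:
    - [-1,0,0,0.012,0,0,0]
    - [-1,0,0,0.012,0,0,0]
    - [-1,0,0,0,0,0,0]

```text
t: 20.9
eef_pos: [0.5419, 0.0201, 0.1679]
tool_rot: [[-0.097, 0.995, -0.0], [0.995, 0.097, -0.0], [-0.0, -0.0, -1.0]]
force: [-0.6, -0.2, 0.4]
finger_gap: 0.0003
finger_force: 0.0
```

Emit:
drive_tool:
  commands:
    - [-1,0,0,0.01,0,0,0]
    - [-1,0,-0.015,0.013,0,0,0]
    - [-1,0,-0.015,0.013,0,0,0]
    - [-1,0,0,0,0,0,0]

```text
t: 21.4
eef_pos: [0.5345, 0.0193, 0.1613]
tool_rot: [[-0.096, 0.995, -0.002], [0.995, 0.096, 0.0], [0.0, -0.002, -1.0]]
force: [-7.6, -0.7, 12.8]
finger_gap: -0.0002
finger_force: 6.3
```

The force is too radial: the ball lags towards the hinge side of the tip. I'll back off, shift towards the hinge and push again.

Emit:
drive_tool:
  commands:
    - [-1,0,0,-0.03,0,0,0]
    - [-1,0,0.045,0,0,0,0]
    - [-1,0,0,0.02,0,0,0]
    - [-1,0,0,0.015,0,0,0]
    - [-1,0,0,0,0,0,0]

```text
t: 22.02
eef_pos: [0.5448, 0.0204, 0.1595]
tool_rot: [[-0.096, 0.995, -0.0], [0.995, 0.096, -0.0], [-0.0, -0.0, -1.0]]
force: [0.8, -0.4, 0.8]
finger_gap: 0.0001
finger_force: 0.6
```

Emit:
drive_tool:
  commands:
    - [-1,0,-0.01,0.012,0,0,0]
    - [-1,0,-0.01,0.012,0,0,0]
    - [-1,0,-0.01,0.012,0,0,0]
    - [-1,0,0,0,0,0,0]

```text
t: 22.52
eef_pos: [0.5386, 0.0198, 0.1523]
tool_rot: [[-0.096, 0.995, -0.001], [0.995, 0.096, -0.0], [-0.0, -0.001, -1.0]]
force: [0.1, 0.4, 1.8]
finger_gap: 0.0
finger_force: 0.6
```

```bash
python3 - <<'E'
from h import *
S=robot.snapshot('side')
b=cv2.resize(S['img'][190:265,240:340,::-1],None,fx=8,fy=8,interpolation=cv2.INTER_CUBIC)
cv2.imwrite('pics/c1.png',b)
g=cv2.cvtColor(S['img'],cv2.COLOR_RGB2GRAY)
# lever bar: light greyish pixels above posts
print(favg(4))
E
```

```text
(array([-0.08,  0.3 ,  0.89]), array([0.53883, 0.01983, 0.15243]))
```

View pics/c1.png

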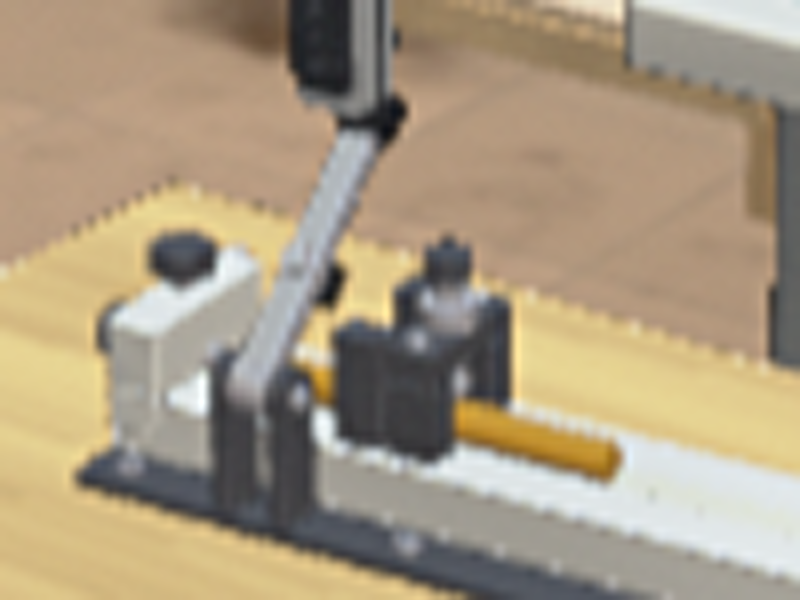

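The picture (my 10th and last) shows the tip on the ball's hinge side at about (385,115), with the lever starting down and the rod lying in place with its rear end at (615,460). I'll follow the arc.

Emit:
drive_tool:
  commands:
    - [-1,0,-0.015,0.011,0,0,0]
    - [-1,0,-0.015,0.011,0,0,0]
    - [-1,0,-0.015,0.011,0,0,0]
    - [-1,0,-0.015,0.011,0,0,0]
    - [-1,0,-0.015,0.011,0,0,0]

```text
t: 23.4
eef_pos: [0.5237, 0.0184, 0.1414]
tool_rot: [[-0.097, 0.995, -0.0], [0.995, 0.097, -0.0], [-0.0, -0.0, -1.0]]
force: [1.5, -0.6, 1.1]
finger_gap: 0.0001
finger_force: 0.8
```

Emit:
drive_tool:
  commands:
    - [-1,0,-0.011,0.019,0,0,0]
    - [-1,0,-0.011,0.019,0,0,0]
    - [-1,0,-0.011,0.019,0,0,0]

```text
t: 23.78
eef_pos: [0.5165, 0.0176, 0.1298]
tool_rot: [[-0.096, 0.995, -0.002], [0.995, 0.096, -0.0], [0.0, -0.002, -1.0]]
force: [-2.5, -1.1, 3.8]
finger_gap: -0.0002
finger_force: 2.0
```

Emit:
drive_tool:
  commands:
    - [-1,0,-0.003,0.019,0,0,0]
    - [-1,0,-0.003,0.019,0,0,0]
    - [-1,0,-0.003,0.019,0,0,0]

```text
t: 24.15
eef_pos: [0.5159, 0.0176, 0.1186]
tool_rot: [[-0.097, 0.995, 0.0], [0.995, 0.097, -0.0], [-0.0, 0.0, -1.0]]
force: [-0.1, -0.1, 3.2]
finger_gap: -0.0001
finger_force: 1.2
```

Emit:
drive_tool:
  commands:
    - [-1,0,-0.004,0.015,0,0,0]
    - [-1,0,-0.004,0.015,0,0,0]
    - [-1,0,0,0,0,0,0]

```text
t: 24.52
eef_pos: [0.514, 0.0174, 0.1125]
tool_rot: [[-0.097, 0.995, -0.0], [0.995, 0.097, -0.0], [-0.0, -0.0, -1.0]]
force: [-0.6, 0.3, 0.2]
finger_gap: 0.0002
finger_force: 0.1
```

Emit:
drive_tool:
  commands:
    - [-1,0,-0.002,0.012,0,0,0]
    - [-1,0,-0.002,0.012,0,0,0]
    - [-1,0,0,0.006,0,0,0]
    - [-1,0,0,0,0,0,0]

```text
t: 25.02
eef_pos: [0.5132, 0.0173, 0.1067]
tool_rot: [[-0.097, 0.995, -0.0], [0.995, 0.097, -0.0], [-0.0, -0.0, -1.0]]
force: [-0.1, 1.0, 0.9]
finger_gap: 0.0002
finger_force: 0.4
```

Emit:
drive_tool:
  commands:
    - [-1,0,0,0.006,0,0,0]
    - [-1,0,0,0,0,0,0]

```text
t: 25.28
eef_pos: [0.5132, 0.0173, 0.1056]
tool_rot: [[-0.097, 0.995, -0.0], [0.995, 0.097, -0.0], [-0.0, -0.0, -1.0]]
force: [-1.2, -0.4, 1.3]
finger_gap: -0.0
finger_force: 0.8
```

Emit:
drive_tool:
  commands:
    - [-1,0,0,0.006,0,0,0]
    - [-1,0,0,0,0,0,0]

```text
t: 25.52
eef_pos: [0.5133, 0.0174, 0.1043]
tool_rot: [[-0.097, 0.995, 0.0], [0.995, 0.097, -0.0], [-0.0, 0.0, -1.0]]
force: [-0.8, 0.0, 2.0]
finger_gap: -0.0001
finger_force: 0.8
```

Emit:
drive_tool:
  commands:
    - [-1,0,0,0.005,0,0,0]
    - [-1,0,0,0,0,0,0]

```text
t: 25.78
eef_pos: [0.5132, 0.0173, 0.1033]
tool_rot: [[-0.097, 0.995, -0.0], [0.995, 0.097, -0.0], [-0.0, -0.0, -1.0]]
force: [-1.0, -0.1, 2.1]
finger_gap: -0.0001
finger_force: 0.8
```

Emit:
drive_tool:
  commands:
    - [-1,0,0,0.005,0,0,0]
    - [-1,0,0,0,0,0,0]

```text
t: 26.02
eef_pos: [0.5132, 0.0173, 0.1024]
tool_rot: [[-0.097, 0.995, -0.0], [0.995, 0.097, -0.0], [-0.0, -0.0, -1.0]]
force: [-1.2, -0.9, 4.1]
finger_gap: 0.0002
finger_force: 1.5
```

Emit:
drive_tool:
  commands:
    - [-1,0,0,0.005,0,0,0]
    - [-1,0,0,0,0,0,0]

```text
t: 26.28
eef_pos: [0.5132, 0.0173, 0.1016]
tool_rot: [[-0.097, 0.995, 0.0], [0.995, 0.097, 0.0], [0.0, 0.0, -1.0]]
force: [-2.7, -0.4, 7.6]
finger_gap: 0.0002
finger_force: 3.1
```

Emit:
drive_tool:
  commands:
    - [-1,0,0,0.005,0,0,0]
    - [-1,0,0,0,0,0,0]

```text
t: 26.52
eef_pos: [0.5132, 0.0173, 0.1009]
tool_rot: [[-0.096, 0.995, 0.0], [0.995, 0.096, 0.0], [0.0, 0.0, -1.0]]
force: [-3.8, -0.5, 11.3]
finger_gap: 0.0
finger_force: 5.1
```

Emit:
drive_tool:
  commands:
    - [-1,0,0,0.004,0,0,0]
    - [-1,0,0,0,0,0,0]

```text
t: 26.78
eef_pos: [0.5131, 0.0173, 0.1003]
tool_rot: [[-0.096, 0.995, 0.0], [0.995, 0.096, 0.0], [0.0, 0.0, -1.0]]
force: [-4.0, -0.6, 14.1]
finger_gap: -0.0001
finger_force: 6.9
```

Emit:
drive_tool:
  commands:
    - [-1,0,0,-0.02,0,0,0]
    - [-1,0,0,-0.1,0,0,0]
    - [-1,0,0,-0.2,0,0,0]
    - [-1,0,0,-0.2,0,0,0]
    - [-1,0,0,-0.2,0,0,0]
    - [-1,0,-0.2,0,0,0,0]
    - [-1,0,0,0,0,0,0]
    - [-1,0,0,0,0,0,0]

```text
t: 27.78
eef_pos: [0.4738, 0.0137, 0.2437]
tool_rot: [[-0.097, 0.995, 0.001], [0.995, 0.097, 0.0], [0.0, 0.001, -1.0]]
force: [0.5, 1.0, 0.1]
finger_gap: -0.0003
finger_force: 0.0
```

```bash
python3 - <<'E'
from h import *
np.set_printoptions(precision=4,suppress=True)
st=robot.read_state();print(st['t'],st['force'])
S=robot.snapshot('side')
O=np.array([.5452,.0632,0]);X=np.array([.9953,.0965,0]);Y=np.array([-.0965,.9953,0])
c,a,b,n=brass(S,(290,228,335,262),(12,140,60)); print('rod',n,[vplane(S,x,O+[0,0,.0573],Y) for x in(a,b)])
# ball: darkest blob near its expected pixel
def pix(d,p):
    R=np.array(d['orientation']).T; return cv2.projectPoints(np.array([p]),cv2.Rodrigues(R)[0],-R@np.array(d['position']),d['intrinsics'],np.array(d['dist_coeffs']))[0].ravel()
e=pix(S,O-.045*X-.041*Y+[0,0,.075]);print('expected ball px',e)
x,y=e.astype(int); g=S['img'][y-16:y+17,x-16:x+17].max(2); m=(g<45).astype(np.uint8)
n,l,s,ce=cv2.connectedComponentsWithStats(m)
for i in range(1,n):
    if s[i,4]>5: q=ce[i]+[x-16,y-16]; print(q,s[i],vplane(S,q,O+.032*X-.041*Y,X))
# saddle edge shift against the first picture
A=cv2.cvtColor(cv2.imread('pics/side0.png'),cv2.COLOR_BGR2GRAY).astype(np.float32);B=cv2.cvtColor(S['img'],cv2.COLOR_RGB2GRAY).astype(np.float32)
for n_,(x0,y0,x1,y1) in{'saddle':(250,215,268,252),'bed far':(330,240,356,272),'pieces':(335,285,368,322)}.items():
    print(n_,cv2.phaseCorrelate(A[y0:y1,x0:x1],B[y0:y1,x0:x1]),np.abs(A-B)[y0:y1,x0:x1].mean())
E
```

```text
27.775 [0.4559 1.0324 0.1   ]
rod 41 [(np.float64(-0.0030573026153868565), np.float64(0.05418725354164611)), (np.float64(0.041559741311633994), np.float64(0.0555974747892678))]
expected ball px [292.4694 222.0161]
saddle ((0.05035757015544462, -0.005134590609465306), 0.9963610452082422) 0.7657658
bed far ((0.547096621864215, 0.011468999305183303), 1.0025949312580957) 0.65024036
pieces ((0.00918059664642712, -0.009442262136154511), 1.0280392148428492) 0.7280917
```

```bash
python3 - <<'E'
from h import *
S=robot.snapshot('side');g=S['img'].max(2);A=cv2.imread('pics/side0.png').max(2)
print(A[194:210:2,276:290:2]);print(g[194:210:2,276:290:2]);print(g[212:236:2,280:306:2])
E
```

```text
[[ 99 103 106 114 117 120 128]
 [121 135 153 109 156 153 147]
 [169 123  47  47  57 162 160]
 [180  73  40  55  40 126 172]
 [187  74  27  35  29 129 179]
 [188 149 110 101  56 190 187]
 [185 181 176 138 185 190 188]
 [178 169 176 154 192 182 175]]
[[101 101 106 113 118 121 128]
 [119 132 150 153 153 152 147]
 [167 163 161 162 160 158 160]
 [177 176 175 174 174 172 170]
 [182 182 180 174 167 171 176]
 [186 186 186 186 185 185 186]
 [184 184 185 186 186 189 189]
 [179 181 182 186 189 183 176]]
[[175 173 179 180 180 179 179 176 177 177 174 175 173]
 [178 178 177 179 178 179 174 173 172 172 167 170 167]
 [189 189 186 182 176 171 174 177 177 177 177 177 175]
 [211 186 182 183 183 187 132 180 177 177 177 177 175]
 [225 225 208 209 155  66  45  86  81 143 177 171 169]
 [224 224 224 226 190 127  80  80  88  83 185 180 180]
 [222 225 214 193 202 179  99  60  70 102 185 185 186]
 [219 216 194 202 173  82 105 115 131 176 204 189 208]
 [172 171 200 145 171  56 109 164 176 169 107  83 223]
 [181 125 118 114 202  63  94 130 150 154  76  63 234]
 [165  65  82  87  87 109 178 100  93  71  66  74 240]
 [110  62  64  63  63  70  91  86  66  76  59  64 243]]
```

The ball has left its raised place and a dark blob now sits where the lowered ball is expected. The rod is unmoved and the saddle shift is about 0.05 px. Handing in.

```bash
python3 -c "
from rig import robot
print(robot.finish_job())"
```

```text
the job is handed in; nothing more can be done
None
```

The rod lies in the groove, through the guide and against the length stop at about 2.5 N, with no measurable shift of the stop; the clamp lever is down on it, and the job was handed in after about 28 s (the hand-in gave no verdict).

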